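Load the bench moulder and set its hold-down

TASK

Load the small bench moulder: lay both wooden blanks end to end in its feed trough, in either order, and slide them forward until the leading one lies under the hold-down shoe with its end against the gate and the other is tight up behind it. Then turn the wing screw of the hold-down clockwise until it seats, with the shoe down on the blank, and back it off a quarter turn so that the blanks can run freely. Finish while still gripping the screw, holding it steady at that setting so that its lock nut can be tightened, and leave the other things on the bench alone.

Things in the scene. Friction and masses are not known exactly. Their poses are not given: they have to be found in the camera images.
- moulder: The machine, bolted down: base 110 x 500 mm (x, y), bed top 20 mm above the bench, a feed trough on it, a bridge over the trough, a grey cutter hood with motor at the +y end. Origin: centre of the underside, on the bench; y is the feed direction, x across, z up. Bridge: 94 mm wide, y 50 to 80, top 100 mm above the bench. Hood: y 115 to 225, 94 mm high, on it a 44 mm round dust port up to 116 mm.
- trough_mouth (a point): Bed top, mid width, at the open -y end of the trough (y = -230 mm, 20 mm up in the moulder's frame; same axes). The trough runs 330 mm in +y to the gate, 34 mm wide, open above, between two 12 mm thick rails 14 mm high with 5 mm inner bevels; blanks stand 26 mm proud. They can be lowered in only behind the shoe's toe, which begins 247 mm from this point, then slid forward under it.
- gate (a point): Foot of the gate: bed top, mid width, on the face that the leading blank's end rests against (y = +100 mm, 20 mm up in the moulder's frame). The gate is a steel plate 60 mm wide, 42 mm high.
- blank_long: The longer wooden blank, a plain bar 30 x 130 x 40 mm (x, y, z) lying on the bench, about 105 g. Origin: centre of its underside; y along its length, z up (40 mm high).
- blank_short: The shorter wooden blank, a plain bar 30 x 90 x 40 mm (x, y, z) lying on the bench, about 75 g. Origin: centre of its underside; y along its length, z up (40 mm high).
- hold_down: White shoe, 28 mm wide, flat for 60 mm along the feed (moulder y 35 to 95), toe turned up towards -y, on a 14 mm spindle. Origin: centre of its flat underside, on the screw axis (moulder y = 65 mm). It moves only up and down, 4 mm a turn of the screw that it carries. At the start it stands 1.0 to 1.6 mm above the top of a blank on the bed; when the screw seats it presses on the blank.
- thumbscrew (a joint): Angle of the wing screw in rad: 0 fully up, growing as it is turned clockwise seen from above (the shoe goes down). It seats against a firm stop at 4.2; at the start 2.0 to 3.0 rad are left. It takes about 0.05 N m to turn and stays where it is left.
- wing_grip (a point): Grip point on the screw axis, 141 mm above the bench with the screw fully up, 2.7 mm lower seated. The wing is an upright black bar 60 mm long (point x), 13 mm thick (point y), 30 mm high, from 20 mm below to 10 mm above this point; it turns with the screw. Free space round the bar; under it a 16 mm collar, then the 25 mm lock nut on the bridge, up to 111 mm above the bench.
- stain_tin: A closed tin of stain, 84 mm across, 94 mm high. Origin: centre of its underside. To be left alone.
- brush: A paint brush about 200 mm long, lying on the bench. Origin: under its middle. To be left alone.
- birdhouse: A small wooden birdhouse, about 130 x 130 mm and 155 mm high. Origin: centre of its underside. To be left alone.
- lantern: A six-sided wooden lantern frame, 130 mm across, 154 mm high. Origin: centre of its underside. To be left alone.

How it is judged:
On the way, in this order (a step that is already met when the one before it is completed fails the run):
1. both blanks lie flat in the trough, the leading one against the gate under the shoe, the other tight behind it (((y of blank_long in the frame of moulder between 0.029 and 0.039 m and x of blank_long in the frame of moulder between -0.005 and 0.005 m and z of blank_long in the frame of moulder between 0.017 and 0.0235 m and angle between the y axis of each of blank_long, blank_short and the y axis of moulder, either way round below 0.06 rad and angle between each of blank_long, blank_short's own z axis and vertical below 0.05 rad and y of blank_short in the frame of moulder between -0.081 and -0.071 m and x of blank_short in the frame of moulder between -0.005 and 0.005 m and z of blank_short in the frame of moulder between 0.017 and 0.0235 m) or (y of blank_short in the frame of moulder between 0.049 and 0.059 m and x of blank_short in the frame of moulder between -0.005 and 0.005 m and z of blank_short in the frame of moulder between 0.017 and 0.0235 m and angle between the y axis of each of blank_short, blank_long and the y axis of moulder, either way round below 0.06 rad and angle between each of blank_short, blank_long's own z axis and vertical below 0.05 rad and y of blank_long in the frame of moulder between -0.061 and -0.051 m and x of blank_long in the frame of moulder between -0.005 and 0.005 m and z of blank_long in the frame of moulder between 0.017 and 0.0235 m))), for 0.2 s.
2. the wing screw is turned until it seats, the shoe down on the leading blank (((y of blank_long in the frame of moulder between 0.029 and 0.039 m and x of blank_long in the frame of moulder between -0.005 and 0.005 m and z of blank_long in the frame of moulder between 0.017 and 0.0235 m and angle between the y axis of each of blank_long, blank_short and the y axis of moulder, either way round below 0.06 rad and angle between each of blank_long, blank_short's own z axis and vertical below 0.05 rad and y of blank_short in the frame of moulder between -0.081 and -0.071 m and x of blank_short in the frame of moulder between -0.005 and 0.005 m and z of blank_short in the frame of moulder between 0.017 and 0.0235 m) or (y of blank_short in the frame of moulder between 0.049 and 0.059 m and x of blank_short in the frame of moulder between -0.005 and 0.005 m and z of blank_short in the frame of moulder between 0.017 and 0.0235 m and angle between the y axis of each of blank_short, blank_long and the y axis of moulder, either way round below 0.06 rad and angle between each of blank_short, blank_long's own z axis and vertical below 0.05 rad and y of blank_long in the frame of moulder between -0.061 and -0.051 m and x of blank_long in the frame of moulder between -0.005 and 0.005 m and z of blank_long in the frame of moulder between 0.017 and 0.0235 m)) and value of joint thumbscrew above 4.1 rad and (contact force between hold_down and blank_long above 0.5 N or contact force between hold_down and blank_short above 0.5 N)), for 0.2 s.
At the end, for the whole second after the job is handed in: The wing screw is gripped (over 3 N) and at rest 90 degrees (15 either way) back from its seat; the shoe no longer presses on the blanks; both lie flat and straight in the trough, the leading one at the gate and the other behind it, each within 6 mm of its place (((y of blank_long in the frame of moulder between 0.029 and 0.039 m and x of blank_long in the frame of moulder between -0.005 and 0.005 m and z of blank_long in the frame of moulder between 0.017 and 0.0235 m and angle between the y axis of each of blank_long, blank_short and the y axis of moulder, either way round below 0.06 rad and angle between each of blank_long, blank_short's own z axis and vertical below 0.05 rad and y of blank_short in the frame of moulder between -0.081 and -0.071 m and x of blank_short in the frame of moulder between -0.005 and 0.005 m and z of blank_short in the frame of moulder between 0.017 and 0.0235 m) or (y of blank_short in the frame of moulder between 0.049 and 0.059 m and x of blank_short in the frame of moulder between -0.005 and 0.005 m and z of blank_short in the frame of moulder between 0.017 and 0.0235 m and angle between the y axis of each of blank_short, blank_long and the y axis of moulder, either way round below 0.06 rad and angle between each of blank_short, blank_long's own z axis and vertical below 0.05 rad and y of blank_long in the frame of moulder between -0.061 and -0.051 m and x of blank_long in the frame of moulder between -0.005 and 0.005 m and z of blank_long in the frame of moulder between 0.017 and 0.0235 m)) and value of joint thumbscrew between 2.3692 and 2.8892 rad and velocity of joint thumbscrew between -0.1 and 0.1 rad/s and contact force between the fingers and hold_down above 3 N and not (contact force between hold_down and blank_long above 0.5 N or contact force between hold_down and blank_short above 0.5 N)); the arm keeps its last pose, push and grip.
It fails at once if the stain tin is moved by more than 30 mm (distance of stain_tin from where it was at the start of the episode above 0.03 m).
It fails at once if the brush is moved by more than 30 mm (distance of brush from where it was at the start of the episode above 0.03 m).
It fails at once if the birdhouse is moved by more than 30 mm (distance of birdhouse from where it was at the start of the episode above 0.03 m).
It fails at once if the lantern is moved by more than 30 mm (distance of lantern from where it was at the start of the episode above 0.03 m).
It also fails if it takes over 72 s, if anything falls off the work surface, if the arm or the gripper's body presses on something with over 40 N, if the wrist force passes 120 N, or if a joint passes its speed limit or range.

ROBOT

A 6-joint arm with a two-finger parallel gripper is mounted at the origin on the work surface. World frame = base frame: x ahead of the robot, y to its left, z up, the work surface at z = 0. Lengths are in m, angles in rad, forces in N, time in s.
With the tool pointing down it reaches from about 0.275 to 0.85 m from the base axis. Payload 5.2 kg.
Tool frame: the origin (TCP) lies on the mounting face of the last link; the fingertips stand 173 mm ahead of it and the grasp point (between the pads) lies 155 mm ahead of it; z points along the fingers, y is the line along which they close (so a half turn about z gives the same grasp; the last joint's range is limited). The gripper opens to 85 mm and grips with 20 to 120 N. Pads are 22 mm wide; open, the fingers measure 114 mm over their backs; the gripper's body (76 mm by 85 mm) begins 54 mm behind the grasp point. The pads swing forward as they close: fully open they stand 13 mm farther back than shut.
Start: joints at [-1.526, 0.259, 1.535, -0, 1.348, -0.203], TCP at [0.135, -0.533, 0.405] pointing down, gripper open.
Joint ranges: [-3.14, 3.14], [-0.91, 2.08], [0.19, 2.58], [-1.22, 4.36], [0.22, 2.71], [-3.12, 3.12]. Speed limits (rad/s): [2.57, 2.57, 3.14, 3.14, 3.14, 3.14].

INTERFACE

Orientations are given as a rotation vector (axis times angle).
In Python, from station import robot, cams, workorder gives the robot as it stands.
- The arm moves only by the tool play_rows, never from a script. Its argument "commands" is a list of rows, each an object with "rotation": the turn, a rotation vector about the tool's x, y, z in degrees, a list of three; "xyz": the shift along the tool's x, y, z in mm, a list of three; "jaw": the opening, from 0 (shut) to 1 (fully open). A call has 1 to 5 rows; each row shifts and turns the commanded pose from where the row before left it, along the tool's axes as they then stand; what a row does not reach is not made up. A row lasts 1/8 s, in which the tool goes at most 62.5 mm and 10.7 degrees, less where a joint would pass 70% of its speed; a pose out of reach is approached as far as the arm can. A call is refused whole if a number of a shift passes 62.5 or a number of a turn 10.7, either way. A call with a gripper value outside its range is refused whole. The fingers move at their own pace and stop on an object; "newtons" is the grip in N (left out, the last holds). Time passes only in rows, so rows that do not move let the fingers close. It gives the time, the measured TCP pose, the force, the opening and the grip force at its end, in the units of the state.
- robot.read_state(): the state, without advancing time (a new reading comes with each control period).
- cams.grab_frame(name): name is "scene" or "top" or "wrist"; returns the picture (384x512x3 uint8, blue, green, red); there is no depth.
- cams.get_calibration(name): a dict with "vfov" (degrees; the focal length in pixels is half the picture's height over the tangent of half this angle, whatever the lens; pixels are square), "cx", "cy" (the principal point, pixels), "dist_coeffs" ([k1, k2, p1, p2, k3] as OpenCV has them; the pictures are not rectified), "R" (3x3) and "t" (3): a world point X has camera coordinates R X + t. Camera axes: x right, y down, z forward; pixel columns grow to the right and rows downward; lengths in m; the calibration is good to about 2 mm. A picture is of the moment at which its call begins: read the wrist's pose just before it. get_calibration takes no time and is no camera call; for the wrist camera it gives the pose at the moment of the call.
- workorder.sign_off(): hands the job in; it is judged then, once.
The state is a dict: "time_s": time; "joint_pos": joint angles; "qvel": joint speeds; "joint_efforts": joint torques, N m; "eef_pos": TCP position; "eef_rot": TCP orientation; "force": force on the tool from outside, world axes, zero at the start; "torque": the same for the moment, N m; "width": finger opening in m; "finger_force": force on a finger pad.
Only numpy, scipy, OpenCV 4.12 (cv2) and the standard library are available. Lean on these libraries where they do the work, as an engineer would, in place of code of your own. Each camera call takes 0.05 s, during which the arm holds its last target. There are 200 camera calls.

## Working session

There is one attempt and no reset: what is moved stays moved. The work goes in short steps, Python scripts to look and compute and a tool call to move; the robot and the scene stay as the last step left them, time stands still between calls to the robot, and variables do not carry over. Pictures are saved under pics/ and viewed, at most 10 in all, crops included, and the job is handed in when it is done.

Besides the shell and the picture viewer there is one more tool, called after ">>>" as name(argument=value, ...) on one line, values as JSON. play_rows: Moves the arm, as the interface text tells. Its arguments: {"type":"object","properties":{"commands":{"type":"array"},"newtons":{"type":"number"}},"required":["commands"]}

```bash
mkdir -p pics; ls
cat > h.py <<'E'
import numpy as np, cv2
from station import robot, cams, workorder
from scipy.spatial.transform import Rotation as Rn
def K(c):
    f=192/np.tan(np.radians(c["vfov"])/2)
    return np.array([[f,0,c["cx"]],[0,f,c["cy"]],[0,0,1.]])
def ray(c,uv):
    p=cv2.undistortPoints(np.array([[uv]],float),K(c),np.array(c["dist_coeffs"],float))[0,0]
    R=np.array(c["R"]);t=np.array(c["t"])
    return -R.T@t, R.T@np.array([p[0],p[1],1])
def onz(c,uv,z):
    o,d=ray(c,uv); return o+d*(z-o[2])/d[2]
def proj(c,X):
    R=np.array(c["R"]);t=np.array(c["t"],float)
    return cv2.projectPoints(np.array(X,float).reshape(-1,1,3),cv2.Rodrigues(R)[0],t,K(c),np.array(c["dist_coeffs"],float))[0][:,0]
def snap(n,f):
    c=cams.get_calibration(n); im=cams.grab_frame(n); cv2.imwrite(f"pics/{f}.png",im); return c,im
E
python3 - <<'E'
from h import *
for n in("scene","top"):
    c,im=snap(n,n+"0"); print(n,c)
s=robot.read_state(); print(s["time_s"],s["eef_pos"],s["eef_rot"],s["width"])
E
```

```text
pics
scene {'vfov': 53.141157543315806, 'cx': 253.20678552148775, 'cy': 190.15858457601226, 'dist_coeffs': array([-0.11263292,  0.        ,  0.        ,  0.        ,  0.        ]), 'R': array([[ 0.25501212,  0.96672871, -0.02010997],
       [ 0.5851304 , -0.17084142, -0.79273932],
       [-0.76979948,  0.19039118, -0.60922899]]), 't': array([-0.14916477, -0.1932361 ,  1.55481745])}
top {'vfov': 55.98394545634616, 'cx': 253.43437130966183, 'cy': 194.95109458815728, 'dist_coeffs': array([-0.04951124,  0.        ,  0.        ,  0.        ,  0.        ]), 'R': array([[ 0.01989311, -0.99971538,  0.01316928],
       [-0.99598652, -0.02096514, -0.08701329],
       [ 0.08726462, -0.01138546, -0.9961201 ]]), 't': array([-0.00697844,  0.53395709,  1.39550814])}
0.1 [ 0.13489796 -0.5330084   0.40393404] [-3.11582571e+00 -3.87977557e-01 -1.47665041e-04] 0.08515671921510634
```

View pics/top0.png

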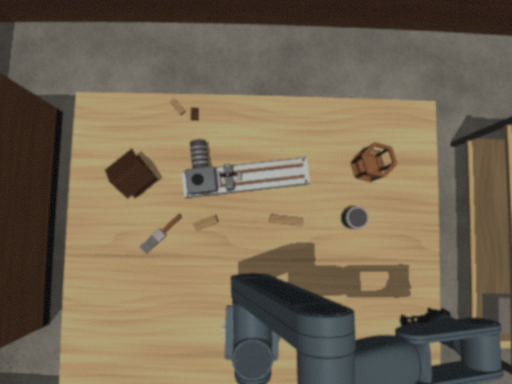

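View pics/scene0.png

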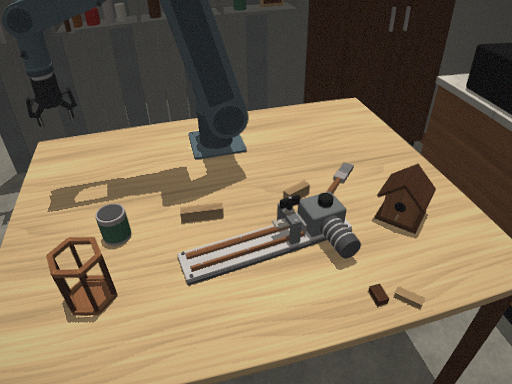

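The top view shows the moulder with its hood at (203,180) and trough mouth at (308,170). The long blank is at (286,219), the short one at (206,222), the brush at (160,235), the tin at (355,217), the lantern at (374,162) and the birdhouse at (133,175). The scene view agrees, so I'll rectify a close crop of the bench plane next.

Run:
```python
from h import *
c=cams.get_calibration("top"); im=cv2.imread("pics/top0.png")
for n,uv,z in [("long",(286,219),.04),("short",(206,222),.04),("mouth",(308,170),.02),("hood",(203,180),.094),("wing",(229,177),.14)]: print(n,onz(c,uv,z).round(3))
hsv=cv2.cvtColor(im,cv2.COLOR_BGR2HSV)
print(hsv[219,286],hsv[230,286],hsv[163,300],hsv[222,206])
m=((hsv[...,1]<40)&(hsv[...,2]>130)).astype(np.uint8); m[:145]=0;m[210:]=0;m[:,:175]=0;m[:,320:]=0
ys,xs=np.nonzero(m)
P=np.array([onz(c,(x,y),.02)[:2] for x,y in zip(xs,ys)],np.float32)
r=cv2.minAreaRect(P*1000); print(r,len(P)); print(cv2.boxPoints(r))
cr=cv2.resize(im[140:260,160:330],None,fx=4.6,fy=4.6,interpolation=cv2.INTER_CUBIC); cv2.imwrite("pics/c1.png",cr)
```

```text
long [ 0.442 -0.124  0.04 ]
short [0.424 0.185 0.04 ]
mouth [ 0.638 -0.211  0.02 ]
hood [0.58  0.195 0.094]
wing [0.587 0.095 0.14 ]
[ 16 108 147] [ 18 101 175] [ 12  61 150] [ 17 110 146]
((607.7973022460938, 37.2430419921875), (105.61524963378906, 499.2806091308594), 7.585763454437256) 1655
[[ 522.4968   277.72748]
 [ 588.40686 -217.18365]
 [ 693.0978  -203.2414 ]
 [ 627.18774  291.66974]]
```

View pics/c1.png

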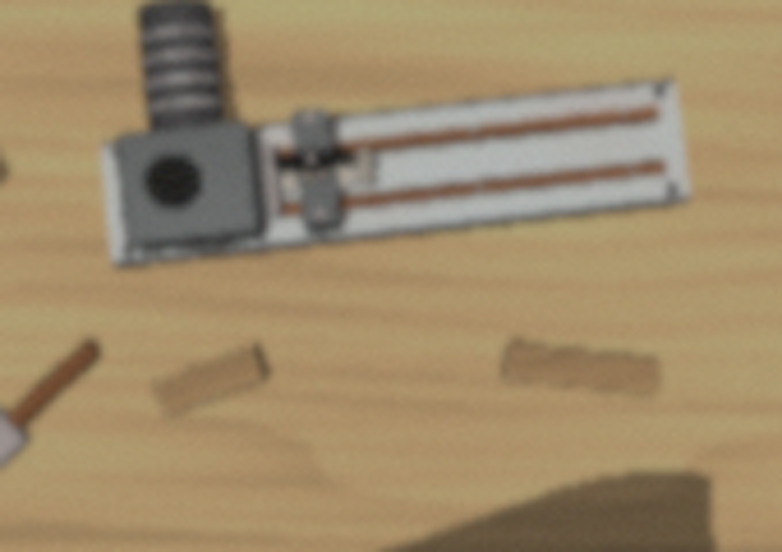

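The crop shows the bed rectangle clearly: it fits 106 x 499 mm at (0.608, 0.037), yaw +7.6°. The wing bar lies along the feed at crop (315,160). The long blank is at crop (582,367), yaw about -7°, and the short one at crop (212,379), yaw about +18°. I'll rotate and hover over the long blank.

>>> play_rows(commands=[{"rotation": [0,0,-10],"xyz": [0,0,0],"jaw": 1},{"rotation": [0,0,-10],"xyz": [0,0,0],"jaw": 1},{"rotation": [0,0,-10],"xyz": [0,0,0],"jaw": 1},{"rotation": [0,0,-10],"xyz": [0,0,0],"jaw": 1},{"rotation": [0,0,-10],"xyz": [0,0,0],"jaw": 1}])

```text
time_s: 0.72
eef_pos: [0.1349, -0.5331, 0.4042]
eef_rot: [-2.656, -1.676, -0.001]
force: [-0.2, -0.6, 0.6]
width: 0.0854
finger_force: 0.0
```

>>> play_rows(commands=[{"rotation": [0,0,-10],"xyz": [0,0,0],"jaw": 1},{"rotation": [0,0,-9],"xyz": [0,0,0],"jaw": 1},{"rotation": [0,0,0],"xyz": [44.2,25.7,5],"jaw": 1},{"rotation": [0,0,0],"xyz": [44.2,25.7,5],"jaw": 1},{"rotation": [0,0,0],"xyz": [44.2,25.7,5],"jaw": 1}])

```text
time_s: 1.35
eef_pos: [0.2278, -0.4093, 0.3891]
eef_rot: [-2.35, -2.084, -0.001]
force: [1.0, 0.6, -0.1]
width: 0.0854
finger_force: 0.0
```

>>> play_rows(commands=[{"rotation": [0,0,0],"xyz": [44.2,25.7,5],"jaw": 1},{"rotation": [0,0,0],"xyz": [44.2,25.7,5],"jaw": 1},{"rotation": [0,0,0],"xyz": [44.2,25.7,5],"jaw": 1},{"rotation": [0,0,0],"xyz": [44.2,25.7,5],"jaw": 1},{"rotation": [0,0,0],"xyz": [44.2,25.7,5],"jaw": 1}])

```text
time_s: 1.98
eef_pos: [0.3816, -0.2049, 0.3645]
eef_rot: [-2.35, -2.085, 0.0]
force: [0.2, -0.8, -0.6]
width: 0.0854
finger_force: 0.0
```

>>> play_rows(commands=[{"rotation": [0,0,0],"xyz": [44.2,25.7,5],"jaw": 1},{"rotation": [0,0,0],"xyz": [44.2,25.7,5],"jaw": 1},{"rotation": [0,0,0],"xyz": [0,0,0],"jaw": 1}])

```text
time_s: 2.35
eef_pos: [0.4435, -0.122, 0.354]
eef_rot: [-2.343, -2.091, -0.0]
force: [-0.3, -0.1, -0.0]
width: 0.0854
finger_force: 0.0
```

```bash
cat >> h.py <<'E'
def st():
    s=robot.read_state(); R=Rn.from_rotvec(s["eef_rot"]).as_matrix()
    psi=np.degrees(np.arctan2(R[1,0],R[0,0]))
    print("t",round(s["time_s"],2),"p",np.round(s["eef_pos"],4),"psi",psi.round(2),"tilt",np.degrees(np.arccos(-R[2,2])).round(2),"q",np.round(s["joint_pos"],2),"w",round(s["width"],4),"ff",np.round(s["finger_force"],1),"F",np.round(s["force"],1),"T",np.round(s["torque"],2))
    return s,R,psi
def to(x,y,z,psi=None):
    "tool-axis shift (mm) to reach world pose: turn first, then shift"
    s,R,p=st()
    dr=0 if psi is None else p-psi
    R2=R@Rn.from_euler('z',dr,degrees=True).as_matrix()
    d=R2.T@(np.array([x,y,z])-s["eef_pos"])*1000
    print("turn z",round(dr,1),"shift",d.round(1))
MC=np.array([.608,.037]); MY=np.radians(7.59)
def mw(x,y):
    c,s=np.cos(MY),np.sin(MY); return MC+np.array([c*x-s*y,s*x+c*y])
E
python3 - <<'E'
from h import *
st(); c,im=snap("wrist","w1")
print(proj(c,[.442,-.124,.04]))
E
```

```text
t 2.35 p [ 0.4435 -0.122   0.354 ] psi 83.5 tilt 0.09 q [-0.51  0.14  1.82  0.    1.19 -0.4 ] w 0.0854 ff 0.0 F [-0.3 -0.1 -0. ] T [0.03 0.02 0.03]
[[254.28198071 183.08349855]]
```

View pics/w1.png

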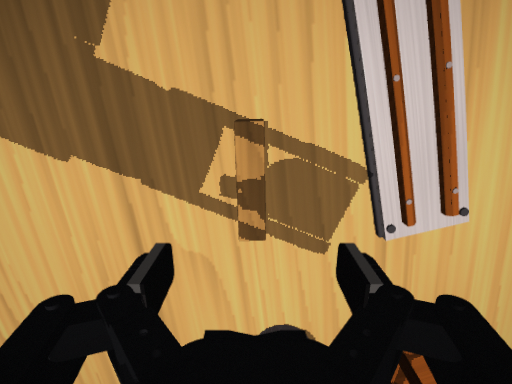

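The wrist view shows the long blank's top face from about (236,120) to (267,240), half shadowed. The two brown rails of the trough show at upper right, with the mouth end near (385-468, 215-238). I'll measure both.

Run:
```python
from h import *
c=cams.get_calibration("wrist"); im=cv2.imread("pics/w1.png")
q=[onz(c,p,.04)[:2] for p in [(236,120.5),(264,120.5),(266.5,240),(239.5,240)]]; q=np.array(q); print(q.round(4),q.mean(0))
print("L",np.linalg.norm(q[0]-q[3]),"W",np.linalg.norm(q[0]-q[1]))
d=(q[0]+q[1]-q[2]-q[3]); print("yaw from +y",np.degrees(np.arctan2(-d[0],d[1])))
hsv=cv2.cvtColor(im,cv2.COLOR_BGR2HSV)
m=((hsv[...,0]<14)&(hsv[...,1]>150)).astype(np.uint8); m[:,:350]=0; m[245:]=0
n,l,s,_=cv2.connectedComponentsWithStats(m)
for i in range(1,n):
    if s[i,4]<800: continue
    ys,xs=np.nonzero(l==i)
    P=np.array([onz(c,(x,y),.034)[:2] for x,y in zip(xs,ys)],np.float32)*1000
    M=(P/1000-MC)@np.array([[np.cos(MY),-np.sin(MY)],[np.sin(MY),np.cos(MY)]])*1000
    print(s[i],"mould x,y range",M.min(0),M.max(0)); 
    # width by slices
    for y0 in(-220,-180,-140,-100):
        k=abs(M[:,1]-y0)<4
        if k.any(): print(y0,M[k,0].min().round(1),M[k,0].max().round(1))
print("corners mould:",[((onz(c,p,.02)[:2]-MC)@np.array([[np.cos(MY),-np.sin(MY)],[np.sin(MY),np.cos(MY)]])*1000).round(1) for p in[(383,239),(469,218)]])
to(*q.mean(0),.191)
```

```text
[[ 0.4308 -0.0606]
 [ 0.458  -0.0638]
 [ 0.4472 -0.1926]
 [ 0.4173 -0.1892]] [ 0.43829135 -0.12657099]
L 0.1292903951136713 W 0.027373878230258344
yaw from +y -5.39641557290786
[ 377    0   39  226 3247] mould x,y range [ -38.3519917  -231.52286059] [-23.19804042  -1.8448005 ]
-220 -37.5 -23.5
-180 -37.9 -23.6
-140 -38.0 -23.4
-100 -37.9 -23.5
[ 427    0   33  216 4055] mould x,y range [   5.56769437 -231.17359486] [ 26.41647857 -12.17159847]
-220 6.5 24.5
-180 6.4 24.8
-140 6.4 25.1
-100 6.3 25.4
corners mould: [array([ -55.8, -249.7]), array([  47.3, -248.1])]
t 2.4 p [ 0.4428 -0.1234  0.3542] psi 83.43 tilt 0.08 q [-0.52  0.14  1.82 -0.    1.19 -0.4 ] w 0.085 ff 0.0 F [ 0.7 -0.2  0.4] T [-0.01 -0.03  0.01]
turn z 0 shift [ -3.7  -3.9 163.2]
```

>>> play_rows(commands=[{"rotation": [0,0,-1.2],"xyz": [-3.5,-3.5,40],"jaw": 1},{"rotation": [0,0,0],"xyz": [0,0,40],"jaw": 1},{"rotation": [0,0,0],"xyz": [0,0,40],"jaw": 1},{"rotation": [0,0,0],"xyz": [0,0,30],"jaw": 1},{"rotation": [0,0,0],"xyz": [0,0,13],"jaw": 1}])

```text
time_s: 3.02
eef_pos: [0.4374, -0.1287, 0.1903]
eef_rot: [-2.327, -2.106, 0.002]
force: [-0.2, 0.6, 0.1]
width: 0.0854
finger_force: 0.0
```

>>> play_rows(commands=[{"rotation": [0,0,0],"xyz": [0,0,0],"jaw": 1},{"rotation": [0,0,0],"xyz": [0,0,0],"jaw": 0.2},{"rotation": [0,0,0],"xyz": [0,0,0],"jaw": 0.2},{"rotation": [0,0,0],"xyz": [0,0,0],"jaw": 0.2},{"rotation": [0,0,0],"xyz": [0,0,0],"jaw": 0.2}], newtons=30)

```text
time_s: 3.65
eef_pos: [0.4389, -0.1279, 0.1925]
eef_rot: [2.326, 2.11, 0.001]
force: [-0.8, -0.1, 6.4]
width: 0.0294
finger_force: 31.0
```

Run:
```python
from h import *
st()
```

```text
t 3.65 p [ 0.4389 -0.1279  0.1925] psi 84.42 tilt 0.09 q [-0.53  0.36  2.01 -0.    0.77 -0.43] w 0.0294 ff 31.0 F [-0.8 -0.1  6.4] T [0.05 0.2  0.02]
```

>>> play_rows(commands=[{"rotation": [0,0,0],"xyz": [0,0,-40],"jaw": 0.2},{"rotation": [0,0,0],"xyz": [0,0,-40],"jaw": 0.2},{"rotation": [0,0,0],"xyz": [0,0,-40],"jaw": 0.2},{"rotation": [0,0,0],"xyz": [0,0,-30],"jaw": 0.2},{"rotation": [0,0,0],"xyz": [0,0,0],"jaw": 0.2}])

```text
time_s: 4.28
eef_pos: [0.4391, -0.128, 0.3439]
eef_rot: [2.323, 2.107, 0.002]
force: [0.0, -0.2, -1.0]
width: 0.0292
finger_force: 30.3
```

Run:
```python
from h import *
print(mw(0,-62)); to(*mw(0,-62),.34,97.6)
```

```text
[  8.79717009 -61.41979371]
t 4.28 p [ 0.4391 -0.128   0.3439] psi 84.41 tilt 0.3 q [-0.53  0.14  1.84 -0.    1.15 -0.43] w 0.0292 ff 30.3 F [ 0.  -0.2 -1. ] T [-0.01  0.04  0.03]
turn z -13.2 shift [-61858.4    177.6    205.5]
```

>>> play_rows(commands=[{"rotation": [0,0,-6.6],"xyz": [0,0,0],"jaw": 0.2},{"rotation": [0,0,-6.6],"xyz": [0,0,0],"jaw": 0.2},{"rotation": [0,0,0],"xyz": [19.8,47.3,1],"jaw": 0.2},{"rotation": [0,0,0],"xyz": [19.8,47.3,1],"jaw": 0.2},{"rotation": [0,0,0],"xyz": [19.8,47.3,1],"jaw": 0.2}])

```text
time_s: 4.9
eef_pos: [0.5722, -0.0492, 0.3368]
eef_rot: [-2.068, -2.362, 0.002]
force: [1.2, -0.8, -0.5]
width: 0.0291
finger_force: 30.3
```

>>> play_rows(commands=[{"rotation": [0,0,0],"xyz": [19.8,47.3,1],"jaw": 0.2},{"rotation": [0,0,0],"xyz": [0,0,0],"jaw": 0.2},{"rotation": [0,0,0],"xyz": [0,0,0],"jaw": 0.2}])

```text
time_s: 5.28
eef_pos: [0.6149, -0.0241, 0.3357]
eef_rot: [-2.066, -2.362, 0.004]
force: [0.4, 0.6, -0.4]
width: 0.0296
finger_force: 30.4
```

Run:
```python
from h import *
st(); c,im=snap("wrist","w2")
```

```text
t 5.28 p [ 0.6149 -0.0241  0.3357] psi 97.64 tilt 0.22 q [-0.22  0.43  1.47 -0.    1.25 -0.35] w 0.0296 ff 30.4 F [ 0.4  0.6 -0.4] T [ 0.03 -0.02 -0.  ]
```

View pics/w2.png

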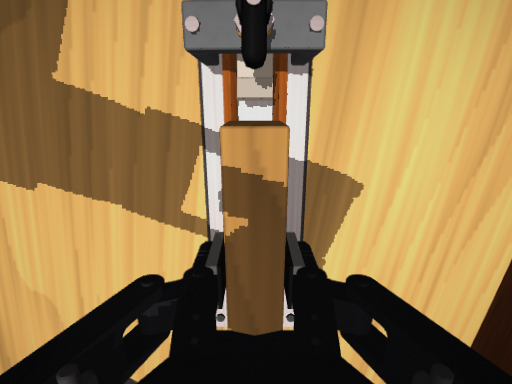

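The wrist view shows the blank held straight over the trough: its front edge runs (221-289, 123). The bridge screws are at (192,23) and (317,23), the mouth bolts at (221,318) and (290,318), and the wing lies along the feed at (254,35). I'll compare the axes numerically.

Run:
```python
from h import *
c=cams.get_calibration("wrist"); s,R,psi=st(); p=s["eef_pos"]
f=lambda uv,z:(R.T@(onz(c,uv,z)-p)*1000)[:2].round(1)
for n,a,b,z in[("bridge",(192,23),(317,23),.1),("bolts",(221,318),(290,318),.021),("rails out",(222,110),(288,110),.034),("bed",(203,120),(308,120),.02),("blank front",(221,123),(289,123),.183),("blank back",(224,333),(286,333),.183)]:
    A,B=f(a,z),f(b,z); print(n,A,B,"mid",(A+B)/2)
for n,uv,z in[("wing front",(254,68),.150),("toe",(255,98),.065)]: print(n,f(uv,z))
print("mould axis pt now",(np.array([.6162,-.0245])))
```

```text
t 5.33 p [ 0.6147 -0.0245  0.3363] psi 97.59 tilt 0.18 q [-0.22  0.43  1.47 -0.    1.25 -0.35] w 0.0293 ff 30.4 F [-0.6 -0.4 -1. ] T [-0.02 -0.01 -0.01]
bridge [127.4 -41.2] [127.3  40.1] mid [127.35  -0.55]
bolts [-176.3  -42.3] [-176.    43.2] mid [-176.15    0.45]
rails out [ 71.2 -30.8] [71.2 30.5] mid [71.2  -0.15]
bed [ 61.4 -51.4] [61.4 52.1] mid [61.4   0.35]
blank front [ 68.8 -14.7] [68.8 14.2] mid [68.8  -0.25]
blank back [-42.6 -17.2] [-42.5  16.7] mid [-42.55  -0.25]
wing front [94.2 -0.7]
toe [81.2 -0.2]
mould axis pt now [ 0.6162 -0.0245]
```

>>> play_rows(commands=[{"rotation": [0,0,0],"xyz": [-4,0,30],"jaw": 0.2},{"rotation": [0,0,0],"xyz": [0,0,30],"jaw": 0.2},{"rotation": [0,0,0],"xyz": [0,0,30],"jaw": 0.2},{"rotation": [0,0,0],"xyz": [0,0,15],"jaw": 0.2},{"rotation": [0,0,0],"xyz": [0,0,8],"jaw": 0.2}])

```text
time_s: 5.95
eef_pos: [0.6157, -0.0288, 0.2244]
eef_rot: [-2.07, -2.362, 0.001]
force: [0.4, -1.2, -1.1]
width: 0.0293
finger_force: 30.4
```

>>> play_rows(commands=[{"rotation": [0,0,0],"xyz": [0,0,5],"jaw": 0.2},{"rotation": [0,0,0],"xyz": [0,0,3],"jaw": 0.2},{"rotation": [0,0,0],"xyz": [0,0,0],"jaw": 0.2},{"rotation": [0,0,0],"xyz": [0,0,0],"jaw": 0.2}])

```text
time_s: 6.45
eef_pos: [0.6164, -0.0282, 0.2172]
eef_rot: [2.069, 2.363, 0.001]
force: [-0.2, -0.5, -1.3]
width: 0.0292
finger_force: 30.4
```

Run:
```python
from h import *
st()
```

```text
t 6.45 p [ 0.6164 -0.0282  0.2172] psi 97.6 tilt 0.05 q [-0.23  0.55  1.59  0.    1.   -0.36] w 0.0292 ff 30.4 F [-0.2 -0.5 -1.3] T [ 0.01  0.04 -0.05]
```

>>> play_rows(commands=[{"rotation": [0,0,0],"xyz": [0,0,3],"jaw": 0.2},{"rotation": [0,0,0],"xyz": [0,0,2],"jaw": 0.2},{"rotation": [0,0,0],"xyz": [0,0,0],"jaw": 0.2},{"rotation": [0,0,0],"xyz": [0,0,0],"jaw": 0.2}])

```text
time_s: 6.95
eef_pos: [0.6162, -0.0282, 0.2125]
eef_rot: [2.069, 2.363, 0.0]
force: [-1.7, 0.1, 4.5]
width: 0.0292
finger_force: 31.2
```

Run:
```python
from h import *
st()
```

```text
t 6.95 p [ 0.6162 -0.0282  0.2125] psi 97.6 tilt 0.03 q [-0.23  0.56  1.59 -0.    0.99 -0.36] w 0.0292 ff 31.2 F [-1.7  0.1  4.5] T [0.05 0.36 0.06]
```

>>> play_rows(commands=[{"rotation": [0,0,0],"xyz": [0,0,0],"jaw": 1},{"rotation": [0,0,0],"xyz": [0,0,0],"jaw": 1},{"rotation": [0,0,0],"xyz": [0,0,0],"jaw": 1},{"rotation": [0,0,0],"xyz": [0,0,-50],"jaw": 1},{"rotation": [0,0,0],"xyz": [0,0,-50],"jaw": 1}])

```text
time_s: 7.58
eef_pos: [0.616, -0.0283, 0.312]
eef_rot: [-2.068, -2.362, 0.001]
force: [1.2, 0.5, 0.2]
width: 0.0855
finger_force: 0.0
```

>>> play_rows(commands=[{"rotation": [0,0,0],"xyz": [0,0,-50],"jaw": 1},{"rotation": [0,0,-10.4],"xyz": [0,0,0],"jaw": 1},{"rotation": [0,0,0],"xyz": [43.7,-19.5,0],"jaw": 1},{"rotation": [0,0,0],"xyz": [43.7,-19.5,0],"jaw": 1},{"rotation": [0,0,0],"xyz": [43.7,-19.5,0],"jaw": 1}])

```text
time_s: 8.2
eef_pos: [0.519, 0.0792, 0.3616]
eef_rot: [-1.847, -2.541, -0.0]
force: [-0.2, 0.5, 0.7]
width: 0.0856
finger_force: 0.0
```

>>> play_rows(commands=[{"rotation": [0,0,0],"xyz": [43.7,-19.5,0],"jaw": 1},{"rotation": [0,0,0],"xyz": [43.7,-19.5,0],"jaw": 1},{"rotation": [0,0,0],"xyz": [43.7,-19.5,0],"jaw": 1},{"rotation": [0,0,0],"xyz": [0,0,0],"jaw": 1},{"rotation": [0,0,0],"xyz": [0,0,0],"jaw": 1}])

```text
time_s: 8.82
eef_pos: [0.4242, 0.1849, 0.362]
eef_rot: [1.845, 2.541, 0.001]
force: [0.4, 0.6, -0.2]
width: 0.0855
finger_force: 0.0
```

Run:
```python
from h import *
st(); c,im=snap("wrist","w3")
```

```text
t 8.82 p [0.4242 0.1849 0.362 ] psi 108.04 tilt 0.07 q [ 0.17  0.14  1.8  -0.    1.2  -0.15] w 0.0855 ff 0.0 F [ 0.4  0.6 -0.2] T [-0.02 -0.   -0.04]
```

View pics/w3.png

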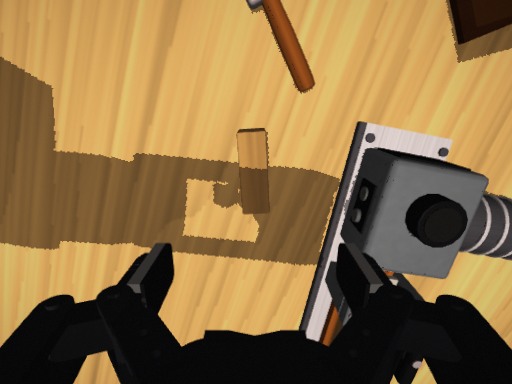

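The wrist view shows the short blank's top face at (238,131), (266,130), (269,212), (243,213), clear of the hood and brush.

Run:
```python
from h import *
c=cams.get_calibration("wrist")
q=np.array([onz(c,p,.04)[:2] for p in [(238,131),(266,130),(269,212),(243,213)]]); print(q.mean(0))
print("L",np.linalg.norm(q[0]-q[3]),"W",np.linalg.norm(q[0]-q[1]))
d=(q[0]+q[1]-q[2]-q[3]); y=np.degrees(np.arctan2(-d[0],d[1])); print("yaw from +y",y)
to(*q.mean(0),.191,90+y)
```

```text
[0.4219571  0.19002669]
L 0.0893256918249942 W 0.02840883423925016
yaw from +y 20.645250456737184
t 8.88 p [0.4246 0.1845 0.3618] psi 107.98 tilt 0.05 q [ 0.17  0.14  1.8  -0.    1.2  -0.15] w 0.0856 ff 0.0 F [0.4 0.2 0.4] T [ 0.03 -0.06 -0.01]
turn z -2.7 shift [  6.2  -0.6 170.8]
```

>>> play_rows(commands=[{"rotation": [0,0,-2.7],"xyz": [8,-0.5,40],"jaw": 1},{"rotation": [0,0,0],"xyz": [0,0,40],"jaw": 1},{"rotation": [0,0,0],"xyz": [0,0,40],"jaw": 1},{"rotation": [0,0,0],"xyz": [0,0,35],"jaw": 1},{"rotation": [0,0,0],"xyz": [0,0,15],"jaw": 1}])

```text
time_s: 9.5
eef_pos: [0.4213, 0.1911, 0.1895]
eef_rot: [-1.788, -2.581, 0.004]
force: [-0.3, -0.0, 0.3]
width: 0.0853
finger_force: 0.0
```

>>> play_rows(commands=[{"rotation": [0,0,0],"xyz": [0,0,0],"jaw": 1},{"rotation": [0,0,0],"xyz": [0,0,0],"jaw": 0.2},{"rotation": [0,0,0],"xyz": [0,0,0],"jaw": 0.2},{"rotation": [0,0,0],"xyz": [0,0,0],"jaw": 0.2},{"rotation": [0,0,0],"xyz": [0,0,0],"jaw": 0.2}], newtons=30)

```text
time_s: 10.12
eef_pos: [0.4213, 0.1925, 0.1925]
eef_rot: [1.785, 2.583, 0.002]
force: [0.9, -0.1, 5.4]
width: 0.0293
finger_force: 30.9
```

Run:
```python
from h import *
st()
```

```text
t 10.12 p [0.4213 0.1925 0.1925] psi 110.71 tilt 0.11 q [ 0.19  0.37  1.99 -0.    0.77 -0.17] w 0.0293 ff 30.9 F [ 0.9 -0.1  5.4] T [-0.12  0.02 -0.  ]
```

>>> play_rows(commands=[{"rotation": [0,0,0],"xyz": [0,0,-40],"jaw": 0.2},{"rotation": [0,0,0],"xyz": [0,0,-42],"jaw": 0.2},{"rotation": [0,0,0],"xyz": [0,0,-42],"jaw": 0.2},{"rotation": [0,0,6.5],"xyz": [0,0,-40],"jaw": 0.2},{"rotation": [0,0,6.6],"xyz": [0,0,0],"jaw": 0.2}])

```text
time_s: 10.75
eef_pos: [0.4216, 0.1927, 0.3592]
eef_rot: [2.07, 2.357, 0.009]
force: [0.6, 0.2, -1.7]
width: 0.0294
finger_force: 30.3
```

>>> play_rows(commands=[{"rotation": [0,0,0],"xyz": [-44.8,20.5,0],"jaw": 0.2},{"rotation": [0,0,0],"xyz": [-44.8,20.5,0],"jaw": 0.2},{"rotation": [0,0,0],"xyz": [-44.8,20.5,0],"jaw": 0.2},{"rotation": [0,0,0],"xyz": [-44.8,20.5,0],"jaw": 0.2},{"rotation": [0,0,0],"xyz": [-44.8,20.5,0],"jaw": 0.2}])

```text
time_s: 11.38
eef_pos: [0.5526, -0.0174, 0.3556]
eef_rot: [-2.069, -2.364, 0.0]
force: [0.1, 0.7, -0.3]
width: 0.0296
finger_force: 30.3
```

>>> play_rows(commands=[{"rotation": [0,0,0],"xyz": [-44.8,20.5,0],"jaw": 0.2},{"rotation": [0,0,0],"xyz": [-44.8,20.5,0],"jaw": 0.2},{"rotation": [0,0,0],"xyz": [-44.8,20.5,0],"jaw": 0.2},{"rotation": [0,0,0],"xyz": [0,0,0],"jaw": 0.2},{"rotation": [0,0,0],"xyz": [0,0,0],"jaw": 0.2}])

```text
time_s: 12.0
eef_pos: [0.6304, -0.1408, 0.355]
eef_rot: [-2.068, -2.362, 0.0]
force: [-0.3, 0.4, -0.8]
width: 0.0296
finger_force: 30.3
```

Run:
```python
from h import *
st(); c,im=snap("wrist","w4")
```

```text
t 12.0 p [ 0.6304 -0.1408  0.355 ] psi 97.58 tilt 0.12 q [-0.39  0.46  1.36  0.    1.32 -0.52] w 0.0296 ff 30.3 F [-0.3  0.4 -0.8] T [ 0.03 -0.   -0.  ]
```

View pics/w4.png

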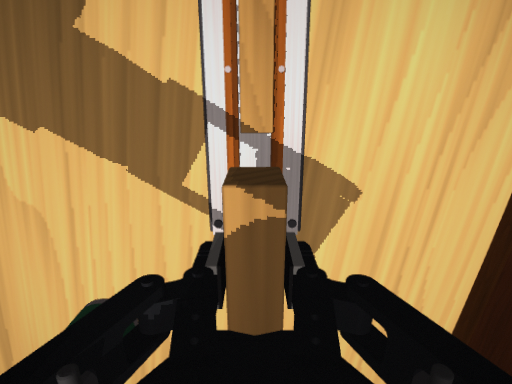

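The wrist view shows the short blank centred over the trough with its front top edge at (224-287,185). The long blank lies in the trough with its rear end at row 132, and the mouth bolts are at (218,224) and (292,224).

Run:
```python
from h import *
c=cams.get_calibration("wrist"); s,R,psi=st(); p=s["eef_pos"]
f=lambda uv,z:(R.T@(onz(c,uv,z)-p)*1000)[:2].round(1)
for n,a,b,z in[("bolts",(218,224),(292,224),.021),("rail screws",(228,69),(282,69),.034),("short front",(224,185),(287,185),.2025),("long rear",(240,132),(272,132),.06)]:
    A,B=f(a,z),f(b,z); print(n,A,B,"mid",(A+B)/2)
```

```text
t 12.05 p [ 0.6303 -0.1402  0.3553] psi 97.63 tilt 0.1 q [-0.39  0.46  1.36  0.    1.32 -0.52] w 0.0294 ff 30.3 F [ 0.   0.2 -0.5] T [ 0.08  0.01 -0.02]
bolts [-57.8 -43.4] [-57.7  43.2] mid [-57.75  -0.1 ]
rail screws [108.7 -25.9] [108.6  25.7] mid [ 1.0865e+02 -1.0000e-01]
short front [ 41.6 -14.2] [41.6 14.2] mid [41.6  0. ]
long rear [ 51.7 -14. ] [51.7 15.6] mid [51.7  0.8]
```

>>> play_rows(commands=[{"rotation": [0,0,0],"xyz": [0,0,35],"jaw": 0.2},{"rotation": [0,0,0],"xyz": [0,0,35],"jaw": 0.2},{"rotation": [0,0,0],"xyz": [0,0,35],"jaw": 0.2},{"rotation": [0,0,0],"xyz": [0,0,20],"jaw": 0.2},{"rotation": [0,0,0],"xyz": [0,0,8],"jaw": 0.2}])

```text
time_s: 12.68
eef_pos: [0.63, -0.1395, 0.2217]
eef_rot: [-2.066, -2.363, 0.001]
force: [0.5, 0.4, -0.9]
width: 0.0291
finger_force: 30.3
```

>>> play_rows(commands=[{"rotation": [0,0,0],"xyz": [0,0,5],"jaw": 0.2},{"rotation": [0,0,0],"xyz": [0,0,3],"jaw": 0.2},{"rotation": [0,0,0],"xyz": [0,0,1],"jaw": 0.2},{"rotation": [0,0,0],"xyz": [0,0,0],"jaw": 0.2}])

```text
time_s: 13.18
eef_pos: [0.631, -0.1413, 0.2142]
eef_rot: [2.069, 2.363, 0.0]
force: [-0.8, -0.6, -0.8]
width: 0.0295
finger_force: 30.3
```

Run:
```python
from h import *
st()
```

```text
t 13.18 p [ 0.631  -0.1413  0.2142] psi 97.59 tilt 0.05 q [-0.39  0.6   1.51  0.    1.04 -0.52] w 0.0295 ff 30.3 F [-0.8 -0.6 -0.8] T [ 0.04 -0.03 -0.01]
```

>>> play_rows(commands=[{"rotation": [0,0,0],"xyz": [0,0,1.7],"jaw": 0.2},{"rotation": [0,0,0],"xyz": [8,0,0],"jaw": 0.2},{"rotation": [0,0,0],"xyz": [8,0,0],"jaw": 0.2},{"rotation": [0,0,0],"xyz": [10,0,0],"jaw": 0.2},{"rotation": [0,0,0],"xyz": [10,0,0],"jaw": 0.2}])

```text
time_s: 13.8
eef_pos: [0.6263, -0.105, 0.2126]
eef_rot: [2.068, 2.363, 0.0]
force: [-0.4, -3.5, 3.8]
width: 0.0296
finger_force: 30.8
```

>>> play_rows(commands=[{"rotation": [0,0,0],"xyz": [10,0,0],"jaw": 0.2},{"rotation": [0,0,0],"xyz": [10,0,0],"jaw": 0.2},{"rotation": [0,0,0],"xyz": [10,0,0],"jaw": 0.2},{"rotation": [0,0,0],"xyz": [10,0,0],"jaw": 0.2},{"rotation": [0,0,0],"xyz": [10,0,0],"jaw": 0.2}])

```text
time_s: 14.42
eef_pos: [0.6197, -0.0555, 0.2125]
eef_rot: [2.068, 2.363, 0.0]
force: [0.6, -5.1, 6.3]
width: 0.0294
finger_force: 31.1
```

Run:
```python
from h import *
st()
```

```text
t 14.43 p [ 0.6197 -0.0555  0.2125] psi 97.61 tilt 0.08 q [-0.27  0.56  1.58 -0.    1.   -0.4 ] w 0.0294 ff 31.1 F [ 0.6 -5.1  6.3] T [-0.67 -0.1  -0.03]
```

>>> play_rows(commands=[{"rotation": [0,0,0],"xyz": [8,0,0],"jaw": 0.2},{"rotation": [0,0,0],"xyz": [6,0,0],"jaw": 0.2},{"rotation": [0,0,0],"xyz": [3,0,0],"jaw": 0.2},{"rotation": [0,0,0],"xyz": [2,0,0],"jaw": 0.2},{"rotation": [0,0,0],"xyz": [0,0,0],"jaw": 0.2}])

```text
time_s: 15.05
eef_pos: [0.6171, -0.0366, 0.2125]
eef_rot: [2.068, 2.363, 0.0]
force: [0.2, -2.8, 5.4]
width: 0.0294
finger_force: 31.1
```

>>> play_rows(commands=[{"rotation": [0,0,0],"xyz": [1,0,0],"jaw": 0.2},{"rotation": [0,0,0],"xyz": [1,0,0],"jaw": 0.2},{"rotation": [0,0,0],"xyz": [0,0,0],"jaw": 0.2}])

```text
time_s: 15.42
eef_pos: [0.6169, -0.0349, 0.2125]
eef_rot: [2.068, 2.363, 0.0]
force: [0.5, -3.6, 5.4]
width: 0.0297
finger_force: 31.1
```

Run:
```python
from h import *
st()
```

```text
t 15.43 p [ 0.6169 -0.0349  0.2125] psi 97.61 tilt 0.06 q [-0.24  0.56  1.59 -0.    1.   -0.37] w 0.0297 ff 31.1 F [ 0.5 -3.6  5.4] T [-0.7  -0.16  0.01]
```

>>> play_rows(commands=[{"rotation": [0,0,0],"xyz": [1,0,0],"jaw": 0.2},{"rotation": [0,0,0],"xyz": [1,0,0],"jaw": 0.2},{"rotation": [0,0,0],"xyz": [0,0,0],"jaw": 0.2}])

```text
time_s: 15.8
eef_pos: [0.6167, -0.0339, 0.2125]
eef_rot: [2.067, 2.362, -0.002]
force: [0.6, -8.0, 5.3]
width: 0.0296
finger_force: 31.0
```

>>> play_rows(commands=[{"rotation": [0,0,0],"xyz": [1,0,0],"jaw": 0.2},{"rotation": [0,0,0],"xyz": [0,0,0],"jaw": 0.2}])

```text
time_s: 16.05
eef_pos: [0.6167, -0.0336, 0.2125]
eef_rot: [2.067, 2.361, -0.003]
force: [0.6, -11.0, 4.5]
width: 0.0291
finger_force: 30.9
```

Run:
```python
from h import *
st()
```

```text
t 16.05 p [ 0.6167 -0.0336  0.2125] psi 97.61 tilt 0.23 q [-0.23  0.56  1.59 -0.    0.99 -0.36] w 0.0291 ff 30.9 F [  0.6 -11.    4.5] T [-1.74 -0.1  -0.01]
```

The blanks are against the gate (11 N push). Releasing, lifting and moving towards the wing.

>>> play_rows(commands=[{"rotation": [0,0,0],"xyz": [-1,0,0],"jaw": 1},{"rotation": [0,0,0],"xyz": [0,0,0],"jaw": 1},{"rotation": [0,0,0],"xyz": [0,0,0],"jaw": 1},{"rotation": [0,0,0],"xyz": [0,0,-50],"jaw": 1},{"rotation": [0,0,0],"xyz": [0,0,-50],"jaw": 1}])

```text
time_s: 16.68
eef_pos: [0.6161, -0.0326, 0.3121]
eef_rot: [-2.067, -2.362, 0.002]
force: [1.3, 0.3, 0.2]
width: 0.0853
finger_force: 0.0
```

>>> play_rows(commands=[{"rotation": [0,0,0],"xyz": [0,0,-40],"jaw": 1},{"rotation": [0,0,0],"xyz": [40,0,-30],"jaw": 1},{"rotation": [0,0,0],"xyz": [40,0,-20],"jaw": 1},{"rotation": [0,0,0],"xyz": [0,0,0],"jaw": 1},{"rotation": [0,0,0],"xyz": [0,0,0],"jaw": 1}])

```text
time_s: 17.3
eef_pos: [0.6057, 0.0464, 0.4014]
eef_rot: [-2.068, -2.364, 0.001]
force: [-0.8, -0.4, -0.5]
width: 0.0857
finger_force: 0.0
```

Run:
```python
from h import *
st(); c,im=snap("wrist","w5")
```

```text
t 17.3 p [0.6057 0.0464 0.4014] psi 97.65 tilt 0.06 q [-0.11  0.36  1.39 -0.    1.38 -0.24] w 0.0857 ff 0.0 F [-0.8 -0.4 -0.5] T [-0.    0.03  0.01]
```

View pics/w5.png

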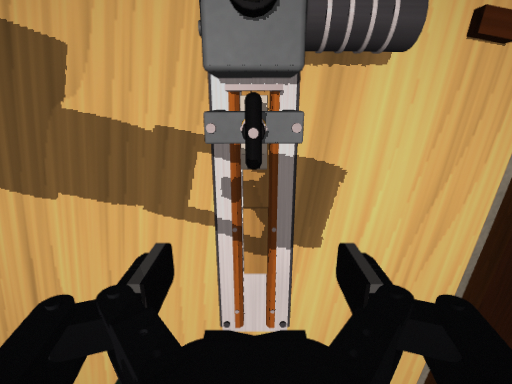

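The wrist view shows both blanks in line in the trough: the rear end is at row 273, the joint at row 207, and the wing bar runs vertically from (254,94) to (254,168) with its screw head at (253,133). Bridge screws at (211,128) and (297,128).

Run:
```python
from h import *
c=cams.get_calibration("wrist"); s,R,psi=st(); p=s["eef_pos"]
f=lambda uv,z:(R.T@(onz(c,uv,z)-p)*1000)[:2].round(1)
B=(f((211,128),.1)+f((297,128),.1))/2; print("bridge",B)
for n,uv,z,y in[("rear",(254,273),.06,-121),("joint",(255,207),.06,-31),("w0",(254,94),.15,0),("w1",(254,168),.15,0),("wc",(253.5,132.5),.15,65)]:
    a=f(uv,z); print(n,a,"mould y",(a-B)[0]+65,"expected",y)
im=cv2.imread("pics/w5.png"); g=cv2.cvtColor(im,cv2.COLOR_BGR2GRAY)
m=(g<45).astype(np.uint8); m[:90]=0;m[175:]=0;m[:,:235]=0;m[:,275:]=0
ys,xs=np.nonzero(m); v=cv2.fitLine(np.float32(np.c_[xs,ys]),cv2.DIST_HUBER,0,.01,.01).ravel(); print("line",v,np.degrees(np.arctan2(v[0],v[1])), xs.min(),xs.max(),ys.min(),ys.max())
```

```text
t 17.35 p [0.6057 0.0459 0.401 ] psi 97.6 tilt 0.1 q [-0.11  0.36  1.4  -0.    1.38 -0.24] w 0.0853 ff 0.0 F [0.5 0.4 0.1] T [ 0.02 -0.03  0.01]
bridge [54.9 -1.1]
rear [-128.5   -1.4] mould y -118.4 expected -121
joint [-39.1  -0.1] mould y -29.0 expected -31
w0 [83.6 -0.9] mould y 93.69999999999999 expected 0
w1 [27.6 -1. ] mould y 37.7 expected 0
wc [55.5 -1.3] mould y 65.6 expected 65
line [1.8410433e-02 9.9983048e-01 2.5338664e+02 1.3091911e+02] 1.0548997 235 272 91 174
```

>>> play_rows(commands=[{"rotation": [0,0,0],"xyz": [55.5,-1,0],"jaw": 1},{"rotation": [0,0,0],"xyz": [0,0,35],"jaw": 1},{"rotation": [0,0,0],"xyz": [0,0,35],"jaw": 1},{"rotation": [0,0,0],"xyz": [0,0,25],"jaw": 1},{"rotation": [0,0,0],"xyz": [0,0,10],"jaw": 1}])

```text
time_s: 17.98
eef_pos: [0.597, 0.1, 0.2942]
eef_rot: [-2.069, -2.36, 0.005]
force: [0.8, -0.3, 0.0]
width: 0.0852
finger_force: 0.0
```

>>> play_rows(commands=[{"rotation": [0,0,0],"xyz": [0,0,0],"jaw": 0.4},{"rotation": [0,0,0],"xyz": [0,0,0],"jaw": 0.05},{"rotation": [0,0,0],"xyz": [0,0,0],"jaw": 0.05},{"rotation": [0,0,0],"xyz": [0,0,0],"jaw": 0.05},{"rotation": [0,0,0],"xyz": [0,0,0],"jaw": 0.05}], newtons=40)

```text
time_s: 18.6
eef_pos: [0.5971, 0.1011, 0.298]
eef_rot: [-2.069, -2.364, 0.001]
force: [-2.9, -1.5, 5.3]
width: 0.0122
finger_force: 40.1
```

Run:
```python
from h import *
st()
```

```text
t 18.6 p [0.5971 0.1011 0.298 ] psi 97.62 tilt 0.04 q [-0.02  0.44  1.54 -0.    1.16 -0.15] w 0.0122 ff 40.1 F [-2.9 -1.5  5.3] T [-0.16  0.56  0.02]
```

>>> play_rows(commands=[{"rotation": [0,0,10],"xyz": [0,0,0.1],"jaw": 0.05},{"rotation": [0,0,10],"xyz": [0,0,0.1],"jaw": 0.05},{"rotation": [0,0,10],"xyz": [0,0,0.1],"jaw": 0.05},{"rotation": [0,0,10],"xyz": [0,0,0.1],"jaw": 0.05},{"rotation": [0,0,10],"xyz": [0,0,0.1],"jaw": 0.05}])

```text
time_s: 19.23
eef_pos: [0.597, 0.101, 0.2975]
eef_rot: [2.878, 1.26, -0.001]
force: [-4.5, -1.0, 5.4]
width: 0.0122
finger_force: 40.1
```

>>> play_rows(commands=[{"rotation": [0,0,10],"xyz": [0,0,0.1],"jaw": 0.05},{"rotation": [0,0,10],"xyz": [0,0,0.1],"jaw": 0.05},{"rotation": [0,0,10],"xyz": [0,0,0.1],"jaw": 0.05},{"rotation": [0,0,10],"xyz": [0,0,0.1],"jaw": 0.05},{"rotation": [0,0,0],"xyz": [0,0,0.1],"jaw": 0.05}])

```text
time_s: 19.85
eef_pos: [0.5969, 0.1011, 0.297]
eef_rot: [3.134, 0.206, -0.001]
force: [-4.6, -0.9, 6.2]
width: 0.0125
finger_force: 40.2
```

Run:
```python
from h import *
st()
```

```text
t 19.85 p [0.5969 0.1011 0.297 ] psi 7.5 tilt 0.06 q [-0.02  0.44  1.54 -0.    1.16  1.42] w 0.0125 ff 40.2 F [-4.6 -0.9  6.2] T [-0.2   0.82 -0.05]
```

>>> play_rows(commands=[{"rotation": [0,0,10],"xyz": [0,0,0.1],"jaw": 0.05},{"rotation": [0,0,10],"xyz": [0,0,0.1],"jaw": 0.05},{"rotation": [0,0,0],"xyz": [0,0,0],"jaw": 0.05}])

```text
time_s: 20.23
eef_pos: [0.5969, 0.1011, 0.2968]
eef_rot: [3.122, -0.342, -0.001]
force: [-4.5, -0.8, 5.5]
width: 0.0123
finger_force: 40.2
```

Run:
```python
from h import *
st()
```

```text
t 20.23 p [0.5969 0.1011 0.2968] psi -12.5 tilt 0.06 q [-0.02  0.44  1.54 -0.    1.16  1.77] w 0.0123 ff 40.2 F [-4.5 -0.8  5.5] T [-0.16  0.8  -0.07]
```

>>> play_rows(commands=[{"rotation": [0,0,5],"xyz": [0,0,0.1],"jaw": 0.05},{"rotation": [0,0,5],"xyz": [0,0,0],"jaw": 0.05},{"rotation": [0,0,0],"xyz": [0,0,0],"jaw": 0.05}])

```text
time_s: 20.6
eef_pos: [0.5969, 0.1012, 0.2967]
eef_rot: [3.081, -0.611, -0.001]
force: [-4.8, -0.4, 6.8]
width: 0.0124
finger_force: 40.2
```

Run:
```python
from h import *
st()
```

```text
t 20.6 p [0.5969 0.1012 0.2967] psi -22.44 tilt 0.06 q [-0.02  0.44  1.54 -0.    1.16  1.95] w 0.0124 ff 40.2 F [-4.8 -0.4  6.8] T [-0.16  0.77 -0.  ]
```

>>> play_rows(commands=[{"rotation": [0,0,5],"xyz": [0,0,0.1],"jaw": 0.05},{"rotation": [0,0,5],"xyz": [0,0,0],"jaw": 0.05},{"rotation": [0,0,0],"xyz": [0,0,0],"jaw": 0.05}])

```text
time_s: 20.98
eef_pos: [0.5969, 0.1012, 0.2967]
eef_rot: [3.016, -0.877, -0.001]
force: [-3.8, 0.0, 6.0]
width: 0.0123
finger_force: 40.3
```

Run:
```python
from h import *
st()
```

```text
t 20.98 p [0.5969 0.1012 0.2967] psi -32.44 tilt 0.06 q [-0.02  0.44  1.54 -0.    1.16  2.12] w 0.0123 ff 40.3 F [-3.8  0.   6. ] T [-0.15  0.88 -0.09]
```

>>> play_rows(commands=[{"rotation": [0,0,5],"xyz": [0,0,0.1],"jaw": 0.05},{"rotation": [0,0,5],"xyz": [0,0,0],"jaw": 0.05},{"rotation": [0,0,0],"xyz": [0,0,0],"jaw": 0.05}])

```text
time_s: 21.35
eef_pos: [0.5969, 0.1012, 0.2966]
eef_rot: [2.928, -1.137, -0.001]
force: [-5.0, -0.5, 6.9]
width: 0.0123
finger_force: 40.3
```

Run:
```python
from h import *
st()
```

```text
t 21.35 p [0.5969 0.1012 0.2966] psi -42.44 tilt 0.06 q [-0.02  0.44  1.54 -0.    1.16  2.3 ] w 0.0123 ff 40.3 F [-5.  -0.5  6.9] T [-0.05  0.9   0.01]
```

>>> play_rows(commands=[{"rotation": [0,0,5],"xyz": [0,0,0.1],"jaw": 0.05},{"rotation": [0,0,5],"xyz": [0,0,0],"jaw": 0.05},{"rotation": [0,0,0],"xyz": [0,0,0],"jaw": 0.05}])

```text
time_s: 21.72
eef_pos: [0.5969, 0.1013, 0.2966]
eef_rot: [2.818, -1.388, -0.001]
force: [-4.4, -0.0, 7.2]
width: 0.0125
finger_force: 40.4
```

Run:
```python
from h import *
st()
```

```text
t 21.73 p [0.5969 0.1013 0.2966] psi -52.43 tilt 0.05 q [-0.02  0.44  1.54 -0.    1.16  2.47] w 0.0125 ff 40.4 F [-4.4 -0.   7.2] T [-0.02  0.93 -0.04]
```

>>> play_rows(commands=[{"rotation": [0,0,5],"xyz": [0,0,0],"jaw": 0.05},{"rotation": [0,0,0],"xyz": [0,0,0],"jaw": 0.05},{"rotation": [0,0,0],"xyz": [0,0,0],"jaw": 0.05}])

```text
time_s: 22.1
eef_pos: [0.5969, 0.1014, 0.2967]
eef_rot: [2.757, -1.503, -0.0]
force: [-5.2, -0.5, 7.5]
width: 0.0127
finger_force: 57.4
```

Run:
```python
from h import *
st()
```

```text
t 22.1 p [0.5969 0.1014 0.2967] psi -57.2 tilt 0.06 q [-0.02  0.44  1.54 -0.    1.16  2.55] w 0.0127 ff 57.4 F [-5.2 -0.5  7.5] T [-0.01  0.9   1.4 ]
```

>>> play_rows(commands=[{"rotation": [0,0,1],"xyz": [0,0,0],"jaw": 0.05},{"rotation": [0,0,0],"xyz": [0,0,0],"jaw": 0.05},{"rotation": [0,0,0],"xyz": [0,0,0],"jaw": 0.05},{"rotation": [0,0,0],"xyz": [0,0,0],"jaw": 0.05}])

```text
time_s: 22.6
eef_pos: [0.5969, 0.1015, 0.2967]
eef_rot: [2.744, -1.526, -0.0]
force: [-5.3, -0.3, 7.8]
width: 0.0125
finger_force: 64.5
```

Run:
```python
from h import *
st()
```

```text
t 22.6 p [0.5969 0.1015 0.2967] psi -58.17 tilt 0.07 q [-0.02  0.44  1.54 -0.    1.16  2.57] w 0.0125 ff 64.5 F [-5.3 -0.3  7.8] T [-0.01  0.88  1.61]
```

>>> play_rows(commands=[{"rotation": [0,0,-5],"xyz": [0,0,0],"jaw": 0.05},{"rotation": [0,0,0],"xyz": [0,0,0],"jaw": 0.05},{"rotation": [0,0,0],"xyz": [0,0,0],"jaw": 0.05}])

```text
time_s: 22.98
eef_pos: [0.5969, 0.1013, 0.2966]
eef_rot: [2.807, -1.41, -0.001]
force: [-5.0, 0.3, 7.5]
width: 0.0122
finger_force: 40.5
```

Run:
```python
from h import *
st()
```

```text
t 22.98 p [0.5969 0.1013 0.2966] psi -53.35 tilt 0.05 q [-0.02  0.44  1.54 -0.    1.16  2.49] w 0.0122 ff 40.5 F [-5.   0.3  7.5] T [-0.02  0.89  0.16]
```

>>> play_rows(commands=[{"rotation": [0,0,-10],"xyz": [0,0,-0.1],"jaw": 0.05},{"rotation": [0,0,-10],"xyz": [0,0,-0.1],"jaw": 0.05},{"rotation": [0,0,-10],"xyz": [0,0,-0.1],"jaw": 0.05},{"rotation": [0,0,-10],"xyz": [0,0,-0.1],"jaw": 0.05},{"rotation": [0,0,-10],"xyz": [0,0,-0.1],"jaw": 0.05}])

```text
time_s: 23.6
eef_pos: [0.5969, 0.1011, 0.2969]
eef_rot: [3.14, -0.084, -0.001]
force: [-4.0, -0.5, 6.1]
width: 0.0124
finger_force: 40.2
```

>>> play_rows(commands=[{"rotation": [0,0,-10],"xyz": [0,0,-0.1],"jaw": 0.05},{"rotation": [0,0,-10],"xyz": [0,0,-0.1],"jaw": 0.05},{"rotation": [0,0,-10],"xyz": [0,0,-0.1],"jaw": 0.05},{"rotation": [0,0,-10],"xyz": [0,0,-0.1],"jaw": 0.05},{"rotation": [0,0,0],"xyz": [0,0,0],"jaw": 0.05}])

```text
time_s: 24.22
eef_pos: [0.597, 0.101, 0.2974]
eef_rot: [2.981, 0.99, -0.001]
force: [-4.1, -0.3, 5.1]
width: 0.012
finger_force: 40.2
```

>>> play_rows(commands=[{"rotation": [0,0,0],"xyz": [0,0,0],"jaw": 0.05},{"rotation": [0,0,0],"xyz": [0,0,0],"jaw": 0.05}])

```text
time_s: 24.48
eef_pos: [0.597, 0.1011, 0.2974]
eef_rot: [2.982, 0.987, -0.001]
force: [-4.6, -1.1, 5.6]
width: 0.0126
finger_force: 40.2
```

Run:
```python
from h import *
st(); c,im=snap("wrist","w6"); c2,i2=snap("scene","s6")
z=cv2.resize(i2[160:300,160:370],None,fx=2.4,fy=2.4,interpolation=cv2.INTER_CUBIC)
h=z.shape[0]; w=cv2.resize(im,(296,int(296*.75))); o=np.zeros((h,z.shape[1]+296,3),np.uint8); o[:,:z.shape[1]]=z; o[:w.shape[0],z.shape[1]:]=w
cv2.imwrite("pics/end.png",o)
```

```text
t 24.48 p [0.597  0.1011 0.2974] psi 36.62 tilt 0.05 q [-0.02  0.44  1.54 -0.    1.16  0.92] w 0.0126 ff 40.2 F [-4.6 -1.1  5.6] T [-0.16  0.73  0.05]
```

View pics/end.png

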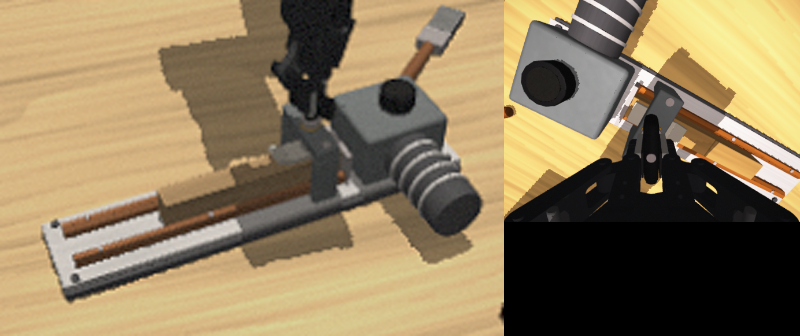

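The view shows both blanks flat and tight in the trough, leading end under the shoe, with the fingers gripping the wing about 90° back from the seat (ψ -53° to 36.6°). I'm handing it in.

```bash
python3 -c "
from station import workorder
print(workorder.sign_off())"
```

```text
the job is handed in; nothing more can be done
None
```

I handed the job in at 24.5 s, but sign-off returned no verdict: both blanks are in the trough up to the gate, and the screw was seated (firm stop felt), backed off about 90° and is still gripped at 40 N.

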